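# Open the touch-latch cupboard

### The arm

A 6-joint arm with a two-finger parallel gripper is mounted at the origin on the work surface; the furniture and walls round the work are solid. World frame = base frame: x ahead of the robot, y to its left, z up, the work surface at z = 0. Lengths are in m, angles in rad, forces in N, time in s.
With the tool pointing down it reaches from about 0.35 to 0.775 m from the base axis. Payload 5.5 kg.
Tool frame: the origin (TCP) lies on the centre line of the jaws, within the pads' length; the fingertips stand 11 mm ahead of it and the grasp point (between the pads) lies 8 mm behind it (env.tip_extent is the distance from the TCP to the fingertips, in m); z points along the fingers, y is the line along which they close (so a half turn about z gives the same grasp; the last joint's range is limited). The gripper opens to 85 mm and grips with 20 to 120 N. Pads are 22 mm wide; open, the fingers measure 114 mm over their backs; the gripper's body (76 mm by 85 mm) begins 54 mm behind the grasp point. The pads swing forward as they close: fully open they stand 13 mm farther back than shut.
Start: joints at [-1.446, 0.313, 0.046, 1.304, 0, 1.431], TCP at [0.15, -0.555, 0.242] pointing down, gripper open.
Joint ranges: [-2.76, 2.76], [-0.86, 1.69], [-1.03, 1.26], [-2.2, 2.34], [-1.47, 1.5], [-3.14, 3.14]. Speed limits (rad/s): [2.57, 2.57, 3.14, 3.14, 3.14, 3.14].

### API

Orientations are given as a unit quaternion [w, x, y, z].
In Python, from workcell import env gives the robot as it stands.
- The arm moves only by the shell command python3 -m jog 'ROWS' [FORCE]. ROWS is JSON, a list of rows, each a list of 5 numbers: the gripper's target within -1 to 1 (shut at 1, half-way at 0, fully open at -1), then the shift along the tool's x, y, z in m, then the turn about the tool's z in degrees. In form: [[fingers, tx, ty, tz, turn], ...]. A call has 1 to 5 rows; each row shifts and turns the commanded pose from where the row before left it, along the tool's axes as they then stand; what a row does not reach is not made up. A row lasts 1/12 s, in which the tool goes at most 41.7 mm and 7.16 degrees, less where a joint would pass 70% of its speed; a pose out of reach is approached as far as the arm can. A call is refused whole if a number of a shift passes 0.0417 or a number of a turn 7.16, either way. A call with a gripper value outside its range is refused whole. The fingers move at their own pace and stop on an object; FORCE is the grip in N (left out, the last holds). Time passes only in rows, so rows that do not move let the fingers close. It gives the time, the measured TCP pose, the force, the opening and the grip force at its end, in the units of the state.
- env.get_state(): the state, without advancing time (a new reading comes with each control period).
- env.read_camera(name): name is "scene" or "top"; returns a dict with "img" (420x560x3 uint8, red, green, blue), "fov_y" (degrees; the focal length in pixels is half the picture's height over the tangent of half this angle, whatever the lens; pixels are square), "cx", "cy" (the principal point, pixels), "T" (4x4, takes a point from camera to world coordinates). Camera axes: x right, y up, looking along -z (the intrinsics and any distortion apply to the point x, -y, -z); pixel columns grow to the right and rows downward; lengths in m; the calibration is good to about 2 mm. A picture is of the moment at which its call begins. There is no depth.
- env.hand_in(): hands the job in; it is judged then, once.
The state is a dict: "clock": time; "joint_pos": joint angles; "qvel": joint speeds; "tau": joint torques, N m; "tcp_pos": TCP position; "orientation": TCP orientation; "wrist_force": force on the tool from outside, world axes, zero at the start; "ft_torque": the same for the moment, N m; "finger_gap": finger opening in m; "grip_force": force on a finger pad.
Only numpy, scipy, OpenCV 4.12 (cv2) and the standard library are available. Lean on these libraries where they do the work, as an engineer would, in place of code of your own. Each camera call takes 0.05 s, during which the arm holds its last target. There are 200 camera calls.

### The job

Open the small handleless cupboard on the worktop: with the gripper's fingers, gently press the door near its free edge so that the push catch lets go, back off and let it spring ajar by itself, then put the fingers behind the free edge and push the door wide open, to about a right angle or more, and leave it standing so. Only push with the fingers: do not grip the door, and do not pick up, shift or knock over any of the things standing about.

Things in the scene. Friction and masses are not known exactly. Their poses are not given: they have to be found in the camera images.
- cupboard: Fixed light-wood cupboard with one plain white door in front: 160 deep (x), 210 wide (y), 240 mm high. Origin: centre of its underside, on the worktop. Own -x points out of the front, +y to its left seen from the robot, z up. Carcass front edges at own x = -80 mm, front face of the shut door at -102 mm. The catch with its plunger and two pots, all inside, stay under 115 mm high.
- door (a joint): Door angle, rad: 0 shut, negative pressed in, positive open; stops -0.036, 1.9. Hinged on its left (+y) edge. About 3 N (6 N at first) near the free edge presses it in; near -0.03 the catch lets go; as the fingers back off, a plunger follows and pushes it to about 0.34 within 2 s. Beyond, slight friction; stays where left. Pushed back, it does not latch again. Keep under 35 N on it.
- door_press (a point): Point on the door's front face, 195 mm above the worktop (45 mm below the cupboard top), 23 mm in from the free (right) edge: a good place to press. Moves with the door. x points into the front face, y along the door to the hinge, z up. The door is 14 mm thick; shut, its back is 8 mm off the carcass.
- door_hinge (a point): Point on the hinge axis at the top of the door (238 mm above the worktop). Axes turn with the door like those of door_press.
- door_edge (a point): Top corner of the door's free edge, at mid thickness; 206 mm from the hinge axis, 238 mm above the worktop; the door is 14 mm thick and reaches down to 2 mm above the worktop. Moves with the door.
- can: Drinks can, 66 mm wide, 168 mm high, loose on the worktop; origin: centre of its underside.
- steel_cup: Grey steel cup, 80 mm wide, 103 mm high, loose on the worktop; origin: centre of its underside.
- sugar_jar: Glass jar with a dark lid, 90 mm wide, 140 mm high, loose on the worktop; origin: centre of its underside.
Not all that is in view belongs to the job. Leave any brown or turquoise look-alike of the sugar_jar alone. Leave any purple look-alike of the can alone.

How it is judged:
On the way, in this order (a step that is already met when the one before it is completed fails the run):
1. the door is pressed in against the catch (value of joint door below -0.018 rad), for 0.02 s.
2. the door has sprung ajar by itself, untouched (value of joint door between 0.2 and 0.6 rad and contact force between each of the fingers, the arm and door below 0.2 N), for 0.2 s.
At the end, for the whole second after the job is handed in: The door stands open by more than 1.3 rad (75 degrees) and is at rest; the can, cup, jar stand upright within 20 mm of where they stood (value of joint door above 1.3 rad and velocity of joint door between -0.05 and 0.05 rad/s and distance of each of can, steel_cup, sugar_jar from where it was at the start of the episode below 0.02 m and angle between each of can, steel_cup, sugar_jar's own z axis and vertical below 0.15 rad); the robot touches nothing.
It fails at once if the can, the cup or the jar is shifted, lifted or knocked by more than 20 mm (distance of any of can, steel_cup, sugar_jar from where it was at the start of the episode above 0.02 m).
It fails at once if the door is gripped or rammed (more than 35 N on it) (contact force between any of the fingers, the arm and door above 35 N).
It also fails if it takes over 54 s, if anything falls off the work surface, if the arm or the gripper's body presses on something with over 40 N, if the wrist force passes 120 N, or if a joint passes its speed limit or range.

## Working session

There is one attempt and no reset: what is moved stays moved. The work goes in short steps, Python scripts to look and compute and a shell command to move; the robot and the scene stay as the last step left them, time stands still between calls to the robot, and variables do not carry over. Pictures are saved under pics/ and viewed, at most 10 in all, crops included, and the job is handed in when it is done.

```bash
mkdir -p pics
cat > h.py <<'E'
from workcell import env
import cv2, numpy as np
def shot(n,f):
    c=env.read_camera(n); cv2.imwrite(f'pics/{f}.png',cv2.cvtColor(c['img'],cv2.COLOR_RGB2BGR)); np.save(f'pics/{f}.npy',c,allow_pickle=True); return c
def load(f): return np.load(f'pics/{f}.npy',allow_pickle=True).item()
def ray(c,u,v):
    H=c['img'].shape[0]; f=H/2/np.tan(np.radians(c['fov_y'])/2)
    p=np.array([[[u,v]]],float)
    K=np.array([[f,0,c['cx']],[0,f,c['cy']],[0,0,1]])
    d=c.get('dist'); p=cv2.undistortPoints(p,K,None if d is None else np.array(d,float))[0,0]
    T=np.array(c['T']); return T[:3,3],T[:3,:3]@np.array([p[0],-p[1],-1])
def onz(c,u,v,z):
    o,d=ray(c,u,v); return (o+d*(z-o[2])/d[2]).round(4)
def proj(c,P):
    T=np.array(c['T']); q=T[:3,:3].T@(np.array(P)-T[:3,3]); H=c['img'].shape[0]; f=H/2/np.tan(np.radians(c['fov_y'])/2)
    return np.array([c['cx']+f*q[0]/-q[2],c['cy']+f*q[1]/q[2]]).round(1)
E
python3 - <<'E'
from h import *
for n in('scene','top'):
    c=shot(n,n+'0'); print({k:v for k,v in c.items() if k!='img'})
print(env.get_state(),env.tip_extent)
E
```

```text
{'fov_y': 57.767941014635, 'cx': 278.97648632826116, 'cy': 207.50358010902525, 'T': array([[ 0.85196225, -0.44646396,  0.27355121,  0.77637212],
       [ 0.52359544,  0.72358977, -0.44973954, -0.44752901],
       [ 0.00285363,  0.52639128,  0.85023766,  0.99058058],
       [ 0.        ,  0.        ,  0.        ,  1.        ]])}
{'fov_y': 45.88912218100872, 'cx': 277.8614964455522, 'cy': 209.87948125404156, 'T': array([[ 0.45124766,  0.72802972, -0.51608941, -0.3151731 ],
       [-0.89235583,  0.3737881 , -0.25294965, -0.40163105],
       [ 0.00875321,  0.57467833,  0.81833257,  1.48095477],
       [ 0.        ,  0.        ,  0.        ,  1.        ]])}
{'clock': 0.1, 'joint_pos': array([-1.44559896e+00,  3.13932892e-01,  4.50773740e-02,  1.30360403e+00,
       -7.62528429e-06,  1.43116875e+00]), 'qvel': array([-0.00016175, -0.00116945,  0.00215604, -0.00117525, -0.00030478,
       -0.0008148 ]), 'tau': array([ 2.12255676e-03, -4.81725311e+01,  2.99242955e+01,  1.27545002e-02,
       -2.34092859e-04,  4.60382495e-06]), 'tcp_pos': array([ 0.15041763, -0.55451445,  0.24148749]), 'orientation': array([-8.31615813e-04,  9.91245927e-01,  1.32025833e-01,  2.18756140e-06]), 'wrist_force': array([0.28239174, 0.12380553, 0.23408753]), 'ft_torque': array([ 0.00734554, -0.02459613,  0.00234947]), 'grip_force': 0.0, 'finger_gap': 0.08566098450900654} 0.011
```

View pics/scene0.png

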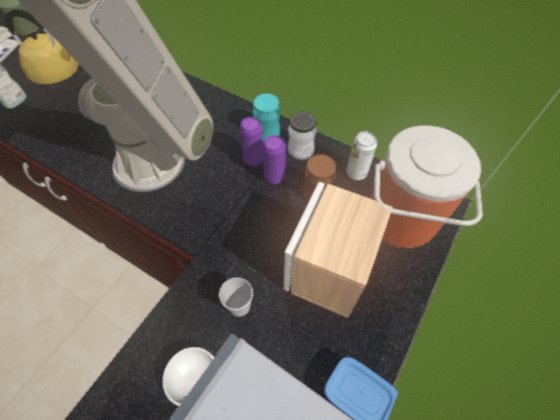

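View pics/top0.png

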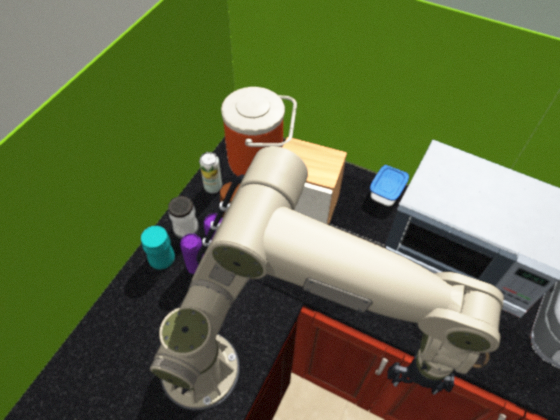

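Scene view: the cupboard top is around (345,235) and the white door in front, around (305,235). The real jar with a dark lid is at (302,135), brown look-alike (320,175), turquoise (266,110). The real can is at (362,155), purple look-alikes at (252,140) and (274,160). The cup is at (236,297). Top view: the arm partly hides the cupboard, whose wood top is at (318,160). One close crop to confirm.

Run:
```python
from h import *
i=cv2.imread('pics/scene0.png')[80:330,200:480]
cv2.imwrite('pics/crop0.png',cv2.resize(i,(672,600),interpolation=cv2.INTER_CUBIC))
c=load('scene0')
print('check base',proj(c,[0,0,0]),'tcp',proj(c,[.15,-.555,.242]),proj(load('top0'),[.15,-.555,.242]))
```

```text
check base [148.7 162.3] tcp [-17.8 303.8] [415.  385.7]
```

View pics/crop0.png

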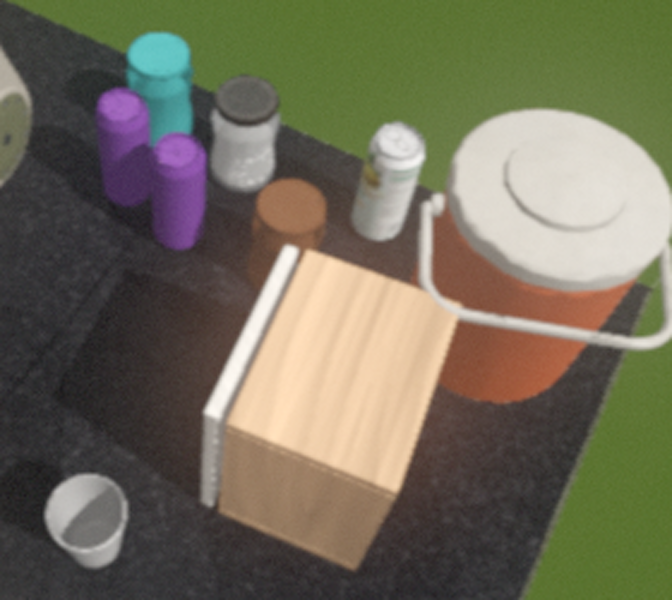

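The crop shows the single white door with free corner at crop (206,411) and hinge end at (290,245). The carcass top corners are at (305,250), (461,301), (397,493) and (228,430). The cup is at (88,520), the brown jar at (290,230) and the purple cans at (180,190).

Run:
```python
from h import *
c=load('scene0')
def w(x,y,z): return onz(c,x/2.4+200,y/2.4+80,z)
pts={'FL':(305,250,.24),'BL':(461,301,.24),'BR':(397,493,.24),'FR':(228,430,.24),'door free front':(206,411,.238),'door free back':(220,416,.238),'door hinge front':(287,246,.238),'door hinge back':(298,249,.238),
'cup rim':(88,508,.103),'cup base':(97,556,0),'purple near top':(180,150,.168),'purple near base':(178,240,0),'purple far':(123,103,.168),'brown':(291,203,.14),'jar':(246,98,.14),'turq':(160,52,.14),'can':(398,140,.168)}
r={k:w(*v) for k,v in pts.items()}
for k,v in r.items(): print(k,v)
for a,b in(('FL','BL'),('FR','BR'),('FL','FR'),('BL','BR'),('door free front','door hinge front')):
    d=r[b]-r[a]; print(a,b,np.linalg.norm(d).round(4),np.degrees(np.arctan2(d[1],d[0])).round(1))
```

```text
FL [0.599  0.0668 0.24  ]
BL [0.7561 0.0927 0.24  ]
BR [ 0.7852 -0.1178  0.24  ]
FR [ 0.6321 -0.1433  0.24  ]
door free front [ 0.6054 -0.1368  0.238 ]
door free back [ 0.6187 -0.1344  0.238 ]
door hinge front [0.5807 0.063  0.238 ]
door hinge back [0.5919 0.0656 0.238 ]
cup rim [ 0.529 -0.235  0.103]
cup base [ 0.5396 -0.2496  0.    ]
purple near top [0.3883 0.1668 0.168 ]
purple near base [0.3903 0.1566 0.    ]
purple far [0.2887 0.1944 0.168 ]
brown [0.5297 0.1867 0.14  ]
jar [0.4006 0.3059 0.14  ]
turq [0.2626 0.3185 0.14  ]
can [0.6015 0.317  0.168 ]
FL BL 0.1592 9.4
FR BR 0.1552 9.5
FL FR 0.2127 -81.0
BL BR 0.2125 -82.1
door free front door hinge front 0.2013 97.0
```

Run:
```python
from h import *
s,t=load('scene0'),load('top0')
for z in(0,.1,.2,.3): print(z,'micro scene corner',onz(s,238,338,z),'leftlow',onz(s,178,408,z),'top corner',onz(t,405,208,z),'right front top',onz(t,548,268,z),'bowl',onz(s,190,375,z))
a=np.radians(8.8);R=np.array([[np.cos(a),-np.sin(a)],[np.sin(a),np.cos(a)]])
for p in((-.16,-.08),(-.113,-.08),(-.12,-.17),(-.12,-.1)): print(p,R@p+[.693,-.025])
```

```text
0 micro scene corner [ 0.5725 -0.3079  0.    ] leftlow [ 0.5442 -0.5092  0.    ] top corner [ 0.8393 -0.3549  0.    ] right front top [ 0.8222 -0.867   0.    ] bowl [ 0.5236 -0.4393  0.    ]
0.1 micro scene corner [ 0.5931 -0.322   0.1   ] leftlow [ 0.5677 -0.503   0.1   ] top corner [ 0.7614 -0.3581  0.1   ] right front top [ 0.7454 -0.8355  0.1   ] bowl [ 0.5491 -0.4402  0.1   ]
0.2 micro scene corner [ 0.6136 -0.3361  0.2   ] leftlow [ 0.5911 -0.4968  0.2   ] top corner [ 0.6834 -0.3612  0.2   ] right front top [ 0.6686 -0.8041  0.2   ] bowl [ 0.5746 -0.441   0.2   ]
0.3 micro scene corner [ 0.6342 -0.3502  0.3   ] leftlow [ 0.6145 -0.4905  0.3   ] top corner [ 0.6055 -0.3644  0.3   ] right front top [ 0.5918 -0.7727  0.3   ] bowl [ 0.6001 -0.4418  0.3   ]
(-0.16, -0.08) [ 0.54712233 -0.128536  ]
(-0.113, -0.08) [ 0.59356906 -0.12134567]
(-0.12, -0.17) [ 0.60042019 -0.21135713]
(-0.12, -0.1) [ 0.58971118 -0.14218114]
```

```bash
python3 -m jog '[[1,0,0,0,6.4],[1,0.03,-0.024,0,0],[1,0.03,-0.024,0,0],[1,0.03,-0.024,0,0],[1,0.03,-0.024,0,0]]' 20
python3 -m jog '[[1,0.03,-0.024,0,0],[1,0.03,-0.024,0,0],[1,0.03,-0.024,0,0],[1,0.03,-0.024,0,0],[1,0.03,-0.024,0,0]]'
```

```text
clock: 0.52
tcp_pos: [0.2549, -0.4404, 0.2417]
orientation: [-0.0, 0.997, 0.076, -0.0]
wrist_force: [0.9, -0.4, 0.5]
finger_gap: 0.0257
grip_force: 0.0
clock: 0.93
tcp_pos: [0.3851, -0.2986, 0.2421]
orientation: [-0.0, 0.997, 0.076, -0.0]
wrist_force: [0.1, -0.8, 0.2]
finger_gap: 0.0001
grip_force: 0.0
```

```bash
python3 -m jog '[[1,0.031,-0.024,0,0],[1,0.031,-0.024,0,0],[1,0.031,-0.024,0,0],[1,0.031,-0.024,0,0],[1,0.031,-0.024,0,0]]'
python3 -m jog '[[1,0.031,-0.024,0,0],[1,0,0,0.02,0],[1,0,0,0.021,0],[1,0,0,0,0],[1,0,0,0,0]]'
python3 - <<'E'
from h import *
for n in('scene','top'): shot(n,n+'1')
i=cv2.imread('pics/scene1.png')[80:330,180:480]; j=cv2.imread('pics/top1.png')[60:310,150:450]
cv2.imwrite('pics/c1.png',cv2.resize(np.hstack([i,j]),(800,333)))
E
```

```text
clock: 1.35
tcp_pos: [0.5201, -0.1563, 0.242]
orientation: [-0.0, 0.997, 0.077, -0.0]
wrist_force: [-0.2, -1.0, 0.2]
finger_gap: -0.0001
grip_force: 0.0
clock: 1.77
tcp_pos: [0.5451, -0.129, 0.2]
orientation: [-0.001, 0.997, 0.077, -0.002]
wrist_force: [-0.4, 0.4, 0.5]
finger_gap: 0.0001
grip_force: 0.0
```

View pics/c1.png

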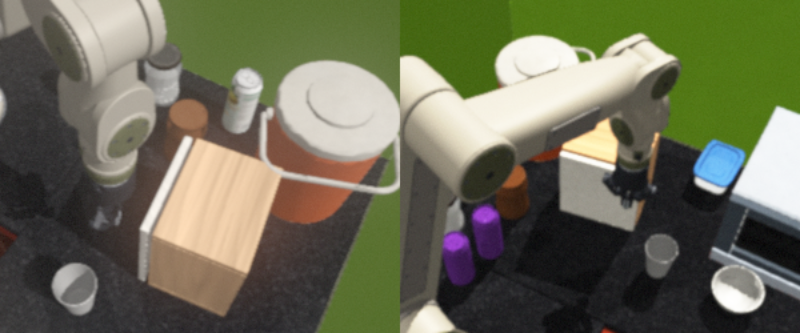

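The fingers are in front of the door: left panel (105,215), door (160,200); right panel (625,190), near the free edge. Now closing in, slowing before contact.

```bash
python3 -m jog '[[1,0.02,0,0,0],[1,0.016,0,0,0],[1,0.004,0,0,0],[1,0,0,0,0],[1,0,0,0,0]]'
python3 -m jog '[[1,0.003,0,0,0],[1,0,0,0,0],[1,0,0,0,0]]'
python3 -m jog '[[1,0.003,0,0,0],[1,0,0,0,0],[1,0,0,0,0]]'
```

```text
clock: 2.28
tcp_pos: [0.5855, -0.1241, 0.202]
orientation: [0.0, 0.997, 0.076, 0.0]
wrist_force: [-1.1, 0.6, 0.0]
finger_gap: 0.0
grip_force: 0.0
clock: 2.53
tcp_pos: [0.5882, -0.1233, 0.2015]
orientation: [0.0, 0.997, 0.076, -0.0]
wrist_force: [-1.5, 0.3, 0.2]
finger_gap: -0.0001
grip_force: 0.0
clock: 2.78
tcp_pos: [0.5909, -0.1228, 0.2012]
orientation: [0.0, 0.997, 0.076, -0.001]
wrist_force: [-3.7, -0.3, 1.8]
finger_gap: -0.0003
grip_force: 0.0
```

Contact is starting, close to the predicted TCP x of 0.593. Pressing in by small steps.

```bash
for k in 1 ; do python3 -m jog '[[1,0.002,0,0,0],[1,0,0,0,0]]'; done
python3 -m jog '[[1,0.002,0,0,0],[1,0,0,0,0]]'
python3 -m jog '[[1,0.0015,0,0,0],[1,0,0,0,0]]'
```

```text
clock: 2.95
tcp_pos: [0.5931, -0.1225, 0.2011]
orientation: [0.0, 0.997, 0.076, -0.001]
wrist_force: [-3.1, -1.0, 0.5]
finger_gap: 0.0003
grip_force: 0.0
clock: 3.12
tcp_pos: [0.5952, -0.1222, 0.2011]
orientation: [0.0, 0.997, 0.076, -0.001]
wrist_force: [-3.6, -1.9, 1.1]
finger_gap: -0.0001
grip_force: 0.0
clock: 3.28
tcp_pos: [0.5952, -0.1219, 0.2009]
orientation: [0.0, 0.997, 0.076, -0.002]
wrist_force: [-8.6, -3.6, 3.1]
finger_gap: 0.0001
grip_force: 0.0
```

```bash
python3 -m jog '[[1,0.001,0,0,0],[1,0,0,0,0]]'
python3 -m jog '[[1,0.0015,0,0,0],[1,0,0,0,0]]'
```

```text
clock: 3.45
tcp_pos: [0.5953, -0.122, 0.2009]
orientation: [0.0, 0.997, 0.076, -0.003]
wrist_force: [-11.9, -3.2, 4.0]
finger_gap: -0.0002
grip_force: 0.0
clock: 3.62
tcp_pos: [0.5952, -0.1217, 0.2006]
orientation: [-0.0, 0.997, 0.076, -0.005]
wrist_force: [-16.6, -2.3, 3.9]
finger_gap: -0.0004
grip_force: 0.0
```

The door is at its stop. Backing off 120 mm and waiting.

```bash
python3 -m jog '[[1,-0.01,0,0,0],[1,-0.025,0,0,0],[1,-0.03,0,0,0],[1,-0.03,0,0,0],[1,-0.025,0,0,0]]'
for k in 1 2 3 4 5 6; do python3 -m jog '[[1,0,0,0,0],[1,0,0,0,0],[1,0,0,0,0],[1,0,0,0,0],[1,0,0,0,0]]' | grep -E 'clock|tcp_pos|wrist' | tr '\n' ' '; done
python3 - <<'E'
from h import *
for n in('scene','top'): shot(n,n+'2')
i=cv2.imread('pics/scene2.png')[130:330,230:430]
cv2.imwrite('pics/c2.png',cv2.resize(i,(600,600),interpolation=cv2.INTER_CUBIC))
E
```

```text
clock: 4.03
tcp_pos: [0.4803, -0.1396, 0.2013]
orientation: [-0.0, 0.997, 0.077, 0.001]
wrist_force: [0.1, -0.9, 0.5]
finger_gap: -0.0
grip_force: 0.0
clock: 4.45 tcp_pos: [0.4823, -0.1397, 0.2013] wrist_force: [0.0, 0.1, 0.8] clock: 4.87 tcp_pos: [0.4811, -0.1397, 0.2012] wrist_force: [-0.8, 0.4, 0.4] clock: 5.28 tcp_pos: [0.481, -0.1398, 0.2013] wrist_force: [-0.7, -0.2, 0.2] clock: 5.7 tcp_pos: [0.481, -0.1397, 0.2013] wrist_force: [0.8, -0.5, 0.4] clock: 6.12 tcp_pos: [0.481, -0.1397, 0.2013] wrist_force: [0.2, 0.3, 0.4] clock: 6.53 tcp_pos: [0.481, -0.1398, 0.2013] wrist_force: [-0.1, -0.0, -0.3]
```

View pics/c2.png

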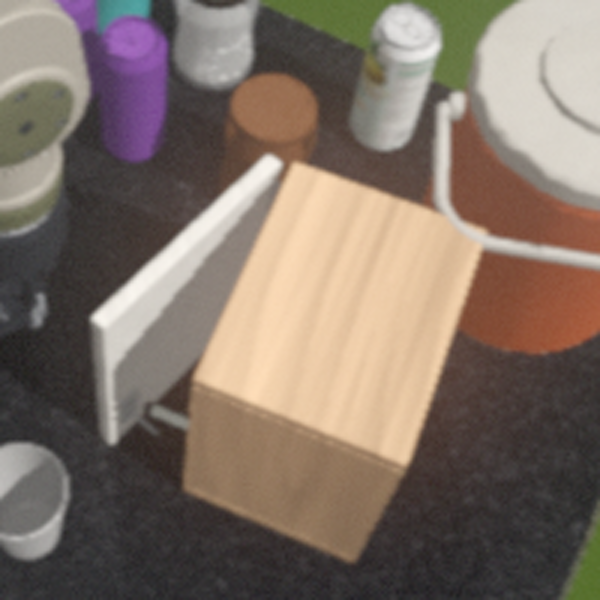

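The door stands ajar: free top corner at crop (98,320), hinge end at (275,158), fingers clear at (30,310). The cup and other things are undisturbed.

```bash
python3 - <<'E'
from h import *
c=load('scene2'); a=np.radians(8.8);R=np.array([[np.cos(a),-np.sin(a)],[np.sin(a),np.cos(a)]])
for u,v in((94,319),(108,325),(270,156),(284,162)):
    p=onz(c,u/3+230,v/3+130,.238); print(p,R.T@(p[:2]-[.693,-.025]))
E
python3 -m jog '[[1,0,0.03,0,0],[1,0,0.03,0,0],[1,0,0.03,0,0],[1,0,0,0,0],[1,0,0,0,0]]'
```

```text
[ 0.5403 -0.1342  0.238 ] [-0.16760853 -0.0845536 ]
[ 0.5518 -0.1329  0.238 ] [-0.15604502 -0.08502824]
[0.5809 0.0648 0.238 ] [-0.09704227  0.10589262]
[0.5933 0.0655 0.238 ] [-0.08468115  0.10468736]
clock: 7.05
tcp_pos: [0.4947, -0.23, 0.2009]
orientation: [-0.0, 0.997, 0.075, -0.0]
wrist_force: [-0.5, 0.3, -0.3]
finger_gap: 0.0
grip_force: 0.0
```

```bash
python3 -m jog '[[1,0.03,0,0,0],[1,0.03,0,0,0],[1,0.03,0,0,0],[1,0.019,0,0,0],[1,0,0,0,0]]'
python3 -m jog '[[1,0,-0.02,0,0],[1,0,-0.025,0,0],[1,0,-0.025,0,0],[1,0,-0.02,0,0],[1,0,0,0,0]]'
```

```text
clock: 7.47
tcp_pos: [0.6053, -0.21, 0.2006]
orientation: [-0.0, 0.997, 0.078, 0.001]
wrist_force: [-0.3, -0.9, -0.2]
finger_gap: -0.0
grip_force: 0.0
clock: 7.88
tcp_pos: [0.5867, -0.1186, 0.2015]
orientation: [-0.001, 0.997, 0.079, -0.001]
wrist_force: [-1.1, -0.1, -0.5]
finger_gap: -0.0002
grip_force: 0.0
```

```bash
python3 -m jog '[[1,-0.006,-0.004,0,0],[1,-0.005,-0.003,0,0],[1,-0.006,-0.002,0,0],[1,-0.009,-0.003,0,0],[1,-0.009,-0.003,0,0]]'
python3 -m jog '[[1,-0.009,-0.003,0,0],[1,-0.009,-0.003,0,0],[1,-0.0085,-0.006,0,0],[1,-0.0085,-0.006,0,0],[1,-0.0085,-0.006,0,0]]'
```

```text
clock: 8.3
tcp_pos: [0.5511, -0.1143, 0.2013]
orientation: [0.0, 0.997, 0.076, 0.0]
wrist_force: [-0.6, 0.3, 0.6]
finger_gap: -0.0003
grip_force: 0.0
clock: 8.72
tcp_pos: [0.5042, -0.0965, 0.2013]
orientation: [0.0, 0.997, 0.076, 0.0]
wrist_force: [0.8, 0.2, -0.0]
finger_gap: 0.0001
grip_force: 0.0
```

```bash
python3 -m jog '[[1,-0.0085,-0.006,0,0],[1,-0.0085,-0.006,0,0],[1,-0.008,-0.011,0,0],[1,-0.008,-0.011,0,0],[1,-0.008,-0.011,0,0]]'
python3 -m jog '[[1,-0.008,-0.011,0,0],[1,-0.004,-0.011,0,0],[1,-0.004,-0.011,0,0],[1,-0.004,-0.010,0,0],[1,-0.004,-0.010,0,0]]'
python3 -m jog '[[1,-0.003,-0.010,0,0],[1,-0.002,-0.009,0,0],[1,-0.001,-0.006,0,0],[1,0,-0.003,0,0],[1,0,0,0,0]]'
python3 - <<'E'
from h import *
for n in('scene','top'): shot(n,n+'3')
i=cv2.imread('pics/scene3.png')[80:330,180:480]; j=cv2.imread('pics/top3.png')[60:310,150:450]
cv2.imwrite('pics/c3.png',cv2.resize(np.hstack([i,j]),(800,333)))
E
```

```text
clock: 9.13
tcp_pos: [0.4568, -0.0576, 0.2013]
orientation: [0.0, 0.997, 0.076, 0.0]
wrist_force: [0.9, -0.7, 0.2]
finger_gap: -0.0002
grip_force: 0.0
clock: 9.55
tcp_pos: [0.4257, -0.0086, 0.2013]
orientation: [0.0, 0.997, 0.077, 0.0]
wrist_force: [0.4, -0.4, -0.1]
finger_gap: -0.0004
grip_force: 0.0
clock: 9.97
tcp_pos: [0.4157, 0.0178, 0.2012]
orientation: [-0.0, 0.997, 0.077, -0.0]
wrist_force: [-0.7, -0.4, 0.2]
finger_gap: 0.0004
grip_force: 0.0
```

View pics/c3.png

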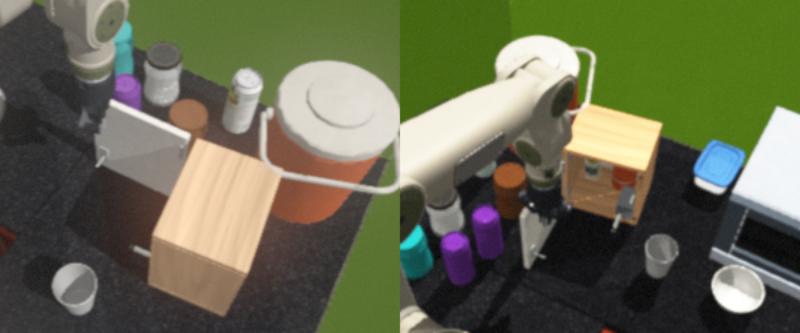

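The door stands wide open: its top edge runs from (110,102) to (190,133) in the left panel, with the fingers near its outer end. I'll measure the angle and the finger position.

Run:
```python
from h import *
c=load('scene3')
p=onz(c,110*.75+180,103*.75+80,.238);q=onz(c,189*.75+180,135*.75+80,.238);d=p-q
print(p,q,np.linalg.norm(d),'opening',np.degrees(np.radians(270+8.8)-np.arctan2(d[1],d[0])%(2*np.pi)))
print('tip px in panel',(proj(c,[.4157,.0178,.19])-[180,80])/.75, (proj(c,[.4157,.0178,.26])-[180,80])/.75)
i=cv2.imread('pics/scene3.png')[90:220,205:345]
cv2.imwrite('pics/c4.png',cv2.resize(i,(600,557),interpolation=cv2.INTER_CUBIC))
```

```text
[0.4204 0.0561 0.238 ] [0.5834 0.0691 0.238 ] 0.16351758315239376 opening 94.24004991258819
tip px in panel [ 98.13333333 130.8       ] [ 96.13333333 108.13333333]
```

View pics/c4.png

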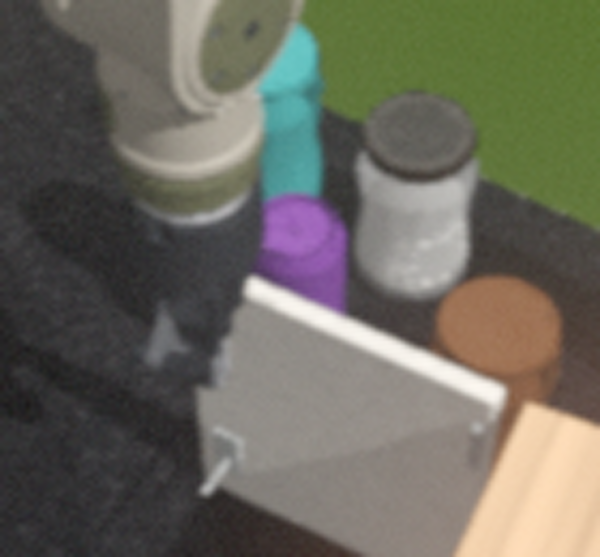

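The door stands at about 94°, and the gripper hides its outer end from the inner side. Backing the fingers straight off the inner face.

```bash
python3 -m jog '[[1,0,0.01,0,0],[1,0,0.02,0,0],[1,0,0.03,0,0],[1,0,0.03,0,0],[1,0,0.03,0,0]]'
python3 -m jog '[[1,0,0,-0.03,0],[1,0,0,-0.03,0],[1,0,0,0,0],[1,0,0,0,0],[1,0,0,0,0]]'
python3 -m jog '[[1,0,0,0,0],[1,0,0,0,0],[1,0,0,0,0],[1,0,0,0,0],[1,0,0,0,0]]'
python3 - <<'E'
from h import *
for n in('scene','top'): shot(n,n+'4')
i=cv2.imread('pics/scene4.png')[80:330,180:480]; j=cv2.imread('pics/top4.png')[60:310,150:450]
cv2.imwrite('pics/c5.png',cv2.resize(np.hstack([i,j]),(800,333)))
E
```

```text
clock: 10.48
tcp_pos: [0.4343, -0.1037, 0.2013]
orientation: [0.0, 0.997, 0.076, 0.0]
wrist_force: [0.4, 0.2, -0.2]
finger_gap: 0.0001
grip_force: 0.0
clock: 10.9
tcp_pos: [0.4341, -0.1022, 0.2608]
orientation: [0.0, 0.997, 0.076, -0.0]
wrist_force: [0.2, -0.1, -0.5]
finger_gap: 0.0
grip_force: 0.0
clock: 11.32
tcp_pos: [0.434, -0.1012, 0.2609]
orientation: [-0.0, 0.997, 0.077, -0.0]
wrist_force: [0.3, -0.5, 0.5]
finger_gap: 0.0002
grip_force: 0.0
```

View pics/c5.png

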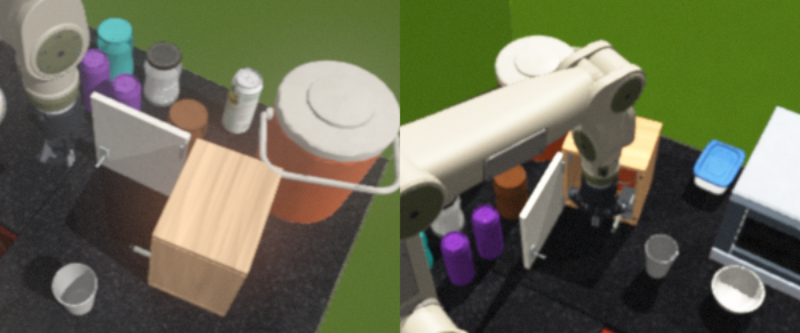

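The door stands open at about a right angle, with its top edge running (95,95)–(188,133) in the left panel. The gripper is clear at (60,155), and the can, cup and jar are where they were. Handing in.

```bash
python3 -c "
from workcell import env
print(env.hand_in())"
```

```text
the job is handed in; nothing more can be done
None
```

The job is handed in after about 11 s of the 54 s, though the hand-in gave no verdict: the door was pressed in, sprang ajar untouched, and was pushed to about 94°, where it stands, with the gripper clear and the can, cup and jar where they were in the last pictures.

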